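Refit the drive cover of a desk pottery wheel and set its speed knob

TASK

Get the desk pottery wheel ready: take the loose grey cover from the clay board, lay it in the open drive well on the wheel's deck so that it first rests on the four studs, then press it fully home until it is flush and level all round. Then turn the inner bar knob on the sloping panel until its tapered, black-lined end points at the white mark up the slope, without shifting the outer dial. Leave the other things on the table where they are.

Things in the scene. Friction and masses are not known exactly. Their poses are not given: they have to be found in the camera images.
- wheel: The white desk pottery wheel, fixed to the table, 341 x 360 mm, deck 110 mm high. Origin under it on the table; its x points from the sloping front panel towards its back, y to its left, z up. The panel (140 mm long, rising 30 degrees towards +x) is centred at (-121, 0, 75) mm. The round wheel head, 164 mm across and 26 mm above the deck, is centred at (50, 90) mm and carries a bowl 50 mm high.
- seat (a point): Centre of the rectangular drive well in the deck, at the height of its ledges (10 mm below the deck); axes as the wheel's. The opening is 156 mm along x and 106 mm along y. Four round studs at (+-63, +-36) mm stand 6 mm above the ledges; each is held by friction alone, gives way at about 2.5 N, goes down flush with the ledge and stays where it is pushed. The cover's weight does not move them. Pressing one end of the cover sinks only that end, so both ends need pressing.
- cover: The loose flat cover, grey plastic, 150 (x) x 100 (y) x 10 mm, about 0.22 kg, lying flat on the clay board. Origin at the centre of its underside, z up. A grip bar on top, 60 mm long along x, 20 mm wide, rises 30 mm above the plate (to z = 40 mm); it is centred at x = +35 mm, y = 0; the rest of the top is bare. Fits the well either way round, with 3 mm play on each side; when home its origin lies at seat and its top is flush with the deck.
- board: Plywood clay board, 260 x 260 x 12 mm, fixed; origin under its centre. The cover and a yellow scraper lie on it.
- knob_grip (a point): Point on the common axis of both knobs, 50 mm out from the panel. z: along the axis, outwards (30 degrees from vertical, leaning to the wheel's -x); x: to the bar's pointer end, tapered with a black line. Inner knob: metal bar 20 mm wide, from 32 mm behind to 34 mm ahead of the axis, 28 to 62 mm out from the panel. Outer dial: black disc, radius 40 mm, its face 22 mm out.
- inner_knob (a joint): Angle of the inner knob, rad, growing anticlockwise seen from outside; 0 when its pointer is at the white mark, which lies straight up the slope from the axis. Friction 0.05 N m; stays where it is left.
- outer_dial (a joint): Angle of the outer dial, rad, same sense; 0 with its nose at the mark. To be left as found. Friction 0.06 N m; turns independently of the inner knob.
- outer_pointer (a point): Tip of the outer dial's nose, 45 mm from the axis.
- mark (a point): The white raised mark on the panel, 58 mm up the slope from the knobs' axis.
- pinch_bowl: Terracotta bowl, 84 mm across, 50 mm high, standing on the wheel head; origin under its centre. Not to be disturbed.
- scraper: Flat yellow scraper, 90 mm long, 6 mm thick, on the clay board beside the cover. Not to be disturbed.
- rolling_pin: Wooden rolling pin, 290 mm long, 44 mm thick, lying on the table at the right. Not to be disturbed.
- glaze_jar: White jar 100 mm high on the table behind. Not to be disturbed.
- brush_mug: White mug, 100 mm high, with brushes in it (200 mm high in all), on the table at the left. Not to be disturbed.

How it is judged:
On the way, in this order (a step that is already met when the one before it is completed fails the run):
1. the cover lies in the well on its studs, still standing proud of the deck (horizontal distance between cover and seat below 0.008 m and z of cover in the frame of seat between 0.0025 and 0.0085 m and angle between the x axis of cover and the x axis of seat, either way round below 0.1 rad), for 0.1 s.
2. the cover is pressed home: flush and level (horizontal distance between cover and seat below 0.008 m and z of cover in the frame of seat below 0.002 m and angle between cover's own z axis and vertical below 0.02 rad and angle between the x axis of cover and the x axis of seat, either way round below 0.1 rad), for 0.2 s.
3. the inner knob points at the mark (value of joint inner_knob between -0.15 and 0.15 rad), for 0.2 s.
At the end, for the whole second after the job is handed in: The cover lies in the well, flush with the deck within 2 mm and level within 0.02 rad, at rest; the inner knob's pointer is within 0.15 rad of the mark; the outer dial's nose is within 8 mm of where it was (all of step 2 and all of step 3 and z of cover in the frame of seat above -0.003 m and linear speed of cover below 0.01 m/s and distance of outer_pointer from where it was at the start of the episode below 0.008 m); the robot touches nothing.
It fails at once if the outer dial's nose is shifted by more than 8 mm (distance of outer_pointer from where it was at the start of the episode above 0.008 m).
It fails at once if a bystander (bowl, scraper, rolling pin, jar, mug) is moved by more than 30 mm (distance of any of pinch_bowl, scraper, rolling_pin, glaze_jar, brush_mug from where it was at the start of the episode above 0.03 m).
It also fails if it takes over 72 s, if anything falls off the work surface, if the arm or the gripper's body presses on something with over 40 N, if the wrist force passes 120 N, or if a joint passes its speed limit or range.

ROBOT

A 6-joint arm with a two-finger parallel gripper is mounted at the origin on the work surface. World frame = base frame: x ahead of the robot, y to its left, z up, the work surface at z = 0. Lengths are in m, angles in rad, forces in N, time in s.
With the tool pointing down it reaches from about 0.3 to 0.875 m from the base axis. Payload 6.4 kg.
Tool frame: the origin (TCP) lies at the very end of the fingers, on their centre line; the grasp point (between the pads) lies pinch_z behind it (pinch_z is the distance from the TCP to the grasp point, in m); z points along the fingers, y is the line along which they close (so a half turn about z gives the same grasp; the last joint's range is limited). The gripper opens to 88 mm and grips with 3 to 60 N. Pads are 18 mm wide; open, the fingers measure 123 mm over their backs; the gripper's body (75 mm by 187 mm) begins 45 mm behind the grasp point.
Start: joints at [-1.352, 0.181, 1.607, -0, 1.354, -0.206], TCP at [0.237, -0.524, 0.239] pointing down, gripper open.
Joint ranges: [-2.99, 2.99], [-0.89, 2.07], [0.3, 2.58], [-1.14, 4.28], [0, 2.63], [-3.12, 3.12]. Speed limits (rad/s): [2.57, 2.57, 3.01, 3.14, 3.14, 3.14].

INTERFACE

Orientations are given as a rotation vector (axis times angle).
In Python, from plant import get_obs, grab_frame, hand_in, regions_of, pinch_z gives the robot as it stands.
- The arm moves only by the shell command python3 -m handwheel 'ROWS' [FORCE]. ROWS is JSON, a list that holds one entry, the list of rows, each a list of 5 numbers: the shift along the tool's x, y, z in m, then the turn about the tool's z in rad, then the closure, from -1 (fully open) to 1 (shut), so that 0 is half open. In form: [[[dx, dy, dz, spin, hand], ...]]. A call has 1 to 5 rows; each row is the pose to reach, as a shift and turn from the pose commanded when the call began, along the tool's axes at that moment; what a row does not reach only later rows make up. A row lasts 1/8 s, in which the tool goes at most 62.5 mm and 10.7 degrees, less where a joint would pass 70% of its speed; a pose out of reach is approached as far as the arm can. A call with a gripper value outside its range is refused whole. The fingers move at their own pace and stop on an object; FORCE is the grip in N (left out, the last holds). Time passes only in rows, so rows that repeat a pose let the fingers close. It gives the time, the measured TCP pose, the force, the opening and the grip force at its end, in the units of the state.
- get_obs(): the state, without advancing time (a new reading comes with each control period).
- grab_frame(name): name is "side" or "top"; returns a dict with "pixels" (420x560x3 uint8, red, green, blue), "depth" (420x560 float32, m along the optical axis (not along the pixel's ray), 0 where there is no reading), "fx", "fy", "cx", "cy" (pixels), "eye" and "attitude" of the camera in the world. Camera axes: x right, y down, z forward; pixel columns grow to the right and rows downward; lengths in m; the calibration is good to about 2 mm. A picture is of the moment at which its call begins.
- hand_in(): hands the job in; it is judged then, once.
Trained networks look in a picture, given as the dict that the camera call returned (one of the last four; its "shot" number tells which), for a name from the list of things; names that differ only in an ending like _2 or _b are one class to them, and where a whole thing is asked for, a point or a joint stands for the part that bears it (a point fixed in the world has none). Each returns a list of dicts, best first, with "confidence" (0 to 1); they miss things now and then, are a little off and sometimes report something else, mostly with a low value. They report only what shows in the picture. A call takes as long as a camera call.
- regions_of(picture, target): "pixels" (420x560 bool, what is visible of it) and "at" ([column, row] in pixels, amid what is visible of it).
The state is a dict: "t": time; "joint_positions": joint angles; "joint_vel": joint speeds; "tau": joint torques, N m; "position": TCP position; "ee_rot": TCP orientation; "ft_force": force on the tool from outside, world axes, zero at the start; "wrist_torque": the same for the moment, N m; "width": opening from 0.0 (shut) to 1.0 (fully open); "grasp_force": force on a finger pad.
Only numpy, scipy, OpenCV 4.12 (cv2) and the standard library are available. Lean on these libraries where they do the work, as an engineer would, in place of code of your own. Each camera call takes 0.05 s, during which the arm holds its last target. There are 200 camera calls.

## Working session

There is one attempt and no reset: what is moved stays moved. The work goes in short steps, Python scripts to look and compute and a shell command to move; the robot and the scene stay as the last step left them, time stands still between calls to the robot, and variables do not carry over. Pictures are saved under pics/ and viewed, at most 10 in all, crops included, and the job is handed in when it is done.

```bash
mkdir -p pics; ls; cat > h.py <<'E'
import numpy as np, cv2
from scipy.spatial.transform import Rotation as R
from plant import *
def att(f):
    a=np.array(f["attitude"],float)
    return a if a.shape==(3,3) else R.from_rotvec(a).as_matrix() if a.size==3 else R.from_quat(a).as_matrix()
def cloud(f):
    v,u=np.mgrid[0:420,0:560]; d=f["depth"]
    p=np.stack([(u-f["cx"])/f["fx"]*d,(v-f["cy"])/f["fy"]*d,d],-1)
    return p@att(f).T+np.array(f["eye"])
def save(f,n): cv2.imwrite(f"pics/{n}.png",f["pixels"][:,:,::-1])
E
python3 - <<'E'
from h import *
o=get_obs(); print({k:np.round(v,3) for k,v in o.items()},pinch_z)
for n in("top","side"):
    f=grab_frame(n); save(f,n+"0"); print(n,f["eye"],f["attitude"],f["fx"],f["shot"])
    P=cloud(f); np.savez(n+"0.npz",P=P,px=f["pixels"])
    for t in("wheel","cover","board","inner_knob","outer_dial","mark","seat","scraper","pinch_bowl","outer_pointer","knob_grip"):
        try:
            for r in regions_of(f,t)[:2]:
                m=r["pixels"]&(f["depth"]>0); q=P[m]
                print(t,round(r["confidence"],2),np.round(r["at"]),m.sum(),np.round(np.median(q,0),3),np.round(np.percentile(q,2,axis=0),3),np.round(np.percentile(q,98,axis=0),3))
        except Exception as e: print(t,e)
E
```

```text
pics
{'t': np.float64(0.0), 'joint_positions': array([-1.352,  0.182,  1.608, -0.   ,  1.354, -0.206]), 'joint_vel': array([ 0.   , -0.   ,  0.   , -0.002,  0.001,  0.   ]), 'tau': array([-1.0000e-03, -4.3387e+01, -3.4185e+01,  7.0000e-02,  3.9000e-02,
       -0.0000e+00]), 'position': array([ 0.237, -0.523,  0.238]), 'ee_rot': array([-3.069, -0.662,  0.   ]), 'ft_force': array([-0.119, -0.057,  0.685]), 'wrist_torque': array([-0.031,  0.016,  0.028]), 'grasp_force': np.float64(0.0), 'width': np.float64(1.001)} 0.0187
top [0.39432373 0.02687879 1.73063899] [-2.19246517  2.14785072 -0.12373225] 491.08563414088917 1
wheel 0.68 [343. 218.] 10381 [ 0.545 -0.193  0.106] [ 0.392 -0.357  0.045] [ 0.718 -0.011  0.14 ]
cover 0.85 [246. 223.] 1192 [0.518 0.13  0.023] [0.449 0.081 0.013] [0.588 0.181 0.055]
board 0.89 [223. 225.] 4078 [0.524 0.209 0.013] [0.402 0.061 0.003] [0.657 0.312 0.022]
inner_knob 0.45 [332. 257.] 189 [ 0.422 -0.151  0.126] [ 0.405 -0.18   0.105] [ 0.442 -0.122  0.139]
outer_dial 0.49 [326. 246.] 302 [ 0.452 -0.146  0.102] [ 0.406 -0.191  0.064] [ 0.475 -0.113  0.118]
ma
[... 1524 characters left out ...]
47 -0.119  0.135]
outer_dial 0.62 [340. 206.] 335 [ 0.447 -0.131  0.092] [ 0.41  -0.179  0.071] [ 0.474 -0.112  0.112]
mark 0.66 [311. 206.] 10085 [ 0.542 -0.079  0.094] [ 0.39  -0.355  0.01 ] [ 0.725 -0.002  0.138]
seat 0.61 [311. 203.] 9897 [ 0.541 -0.076  0.094] [ 0.392 -0.353  0.012] [ 0.723 -0.002  0.138]
scraper 0.81 [244. 318.] 514 [0.586 0.296 0.018] [0.544 0.273 0.01 ] [0.628 0.318 0.021]
pinch_bowl 0.63 [279. 181.] 509 [ 0.631 -0.095  0.171] [ 0.591 -0.116  0.149] [ 0.665 -0.038  0.188]
knob_grip 0.48 [348. 194.] 159 [ 0.424 -0.138  0.125] [ 0.407 -0.243  0.059] [ 0.443 -0.119  0.135]
knob_grip 0.39 [351. 166.] 39 [ 0.481 -0.477  0.028] [ 0.466 -0.498  0.014] [ 0.518 -0.47   0.043]
```

```bash
python3 - <<'E'
from h import *
d=np.load("top0.npz"); P=d["P"]; x,y,z=P[...,0],P[...,1],P[...,2]
im=d["px"][130:310,190:430,::-1]; cv2.imwrite("pics/c0.png",cv2.resize(im,None,fx=3.3,fy=3.3,interpolation=cv2.INTER_CUBIC))
f=grab_frame("top"); P=cloud(f); x,y,z=P[...,0],P[...,1],P[...,2]
def rect(m,n):
    m=m.astype(np.uint8); k,l,s,c=cv2.connectedComponentsWithStats(m,connectivity=4); i=1+np.argmax(s[1:,4]); q=P[l==i]
    print(n,s[i,4],np.round(q.mean(0),4),cv2.minAreaRect(q[:,:2].astype(np.float32)))
    return l==i
c=regions_of(f,"cover")[0]["pixels"]
c=cv2.dilate(c.astype(np.uint8),np.ones((3,3)))>0
rect(c&(z>.0175)&(z<.06),"cover all")
rect(c&(z>.035)&(z<.06),"bar")
w=(x>.35)&(x<.78)&(y>-.42)&(y<.03)
rect(w&(z>.03),"wheel"); rect(w&(z>.095)&(z<.145),"deck")
rect(w&(y<-.15)&(z>.06)&(z<.104)&(x>.49),"well")
rect(w&(z>.117)&(x<.5)&(z<.16),"bar knob")
# deck height
m=w&(y<-.15)&(x>.5); print(np.histogram(z[m],bins=np.arange(.05,.15,.004)))
E
```

```text
cover all 1118 [0.516  0.1302 0.0258] ((0.5152385830879211, 0.132304847240448), (0.15389977395534515, 0.11001221835613251), 9.486160278320312)
bar 99 [0.5497 0.1341 0.0512] ((0.5505726933479309, 0.13455550372600555), (0.05855019390583038, 0.01971999555826187), 7.431694984436035)
wheel 11734 [ 0.565  -0.1882  0.107 ] ((0.5842920541763306, -0.17503045499324799), (0.38867321610450745, 0.4050014019012451), 87.76192474365234)
deck 6922 [ 0.5867 -0.1791  0.1145] ((0.5646188259124756, -0.18528424203395844), (0.36131551861763, 0.3236653804779053), 89.14861297607422)
well 1305 [ 0.6154 -0.2845  0.0877] ((0.6144455671310425, -0.28154563903808594), (0.1602170169353485, 0.11316105723381042), 0.9630907773971558)
bar knob 154 [ 0.4197 -0.1521  0.1282] ((0.4189828038215637, -0.15252909064292908), (0.06446057558059692, 0.02901742421090603), 71.5331802368164)
(array([  22,   81,  205,  237,  125,  111,  166,  182,  163,  149,   85,
        114,  265,  450,  867, 1006,  433,   61,    3,    7,   38,   89,
         66,   16]), array([0.05 , 0.054, 0.058, 0.062, 0.066, 0.07 , 0.074, 0.078, 0.082,
       0.086, 0.09 , 0.094, 0.098, 0.102, 0.106, 0.11 , 0.114, 0.118,
       0.122, 0.126, 0.13 , 0.134, 0.138, 0.142, 0.146]))
```

View pics/c0.png

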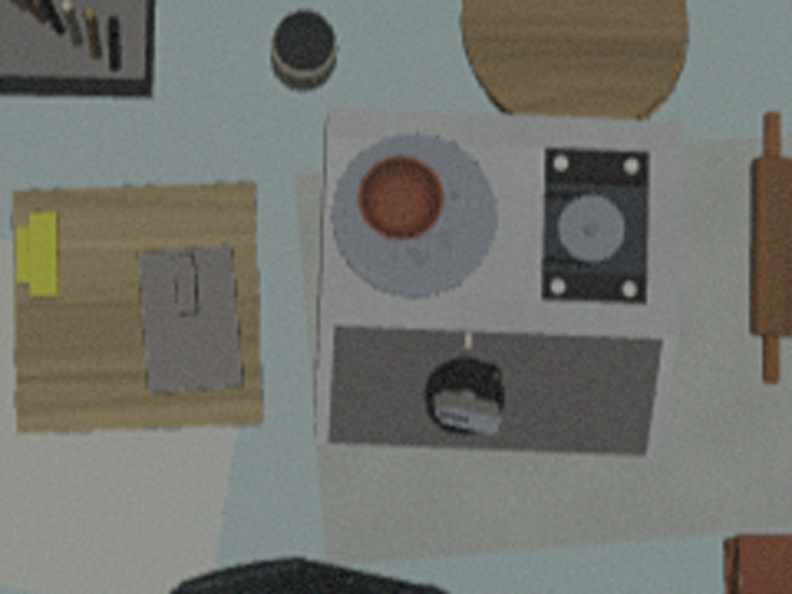

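The crop shows the well on the right, with studs at crop pixels (560,163), (631,166), (557,287) and (628,289). The grey cover is at (190,318) with its bar at the upper end. The knob is at (465,400) with its bar lying nearly across the slope. Next I'll refine the studs, wheel yaw and knob.

```bash
python3 - <<'E'
from h import *
f=grab_frame("top"); s=grab_frame("side")
def ray(f,u,v,z):
    r=att(f)@np.array([(u-f["cx"])/f["fx"],(v-f["cy"])/f["fy"],1]); e=np.array(f["eye"]); return e+r*(z-e[2])/r[2]
g=f["pixels"].astype(float).min(2); pts=[]
for cu,cv in[(560,163),(631,166),(557,287),(628,289)]:
    u0,v0=190+cu/3.3,130+cv/3.3; uu,vv=[a.astype(int) for a in np.meshgrid(np.arange(round(u0)-3,round(u0)+4),np.arange(round(v0)-3,round(v0)+4))]
    w=np.clip(g[vv,uu]-110,0,None); pts.append(ray(f,(w*uu).sum()/w.sum(),(w*vv).sum()/w.sum(),.106))
p=np.array(pts); print(np.round(p,4),p.mean(0)); L=p[0]-p[2]+p[1]-p[3]; S=p[0]-p[1]+p[2]-p[3]
print("sizes",np.linalg.norm(L)/2,np.linalg.norm(S)/2,"yaw",np.degrees([np.arctan2(L[1],L[0]),np.arctan2(-S[0],S[1])]))
# knob plane crop
a=cv2.resize(f["pixels"][230:275,308:353,::-1],(400,400),interpolation=cv2.INTER_CUBIC)
b=cv2.resize(s["pixels"][180:225,320:370,::-1],(400,360),interpolation=cv2.INTER_CUBIC)
c=np.zeros((400,800,3),np.uint8); c[:,:400]=a; c[:360,400:]=b
cv2.imwrite("pics/k0.png",cv2.convertScaleAbs(c,alpha=1.4))
E
```

```text
[[ 0.6786 -0.2465  0.106 ]
 [ 0.677  -0.3187  0.106 ]
 [ 0.5524 -0.2438  0.106 ]
 [ 0.5508 -0.3156  0.106 ]] [ 0.61469401 -0.2811597   0.106     ]
sizes 0.12619978522928685 0.07202278226040447 yaw [-1.30291785 -1.24995956]
```

View pics/k0.png

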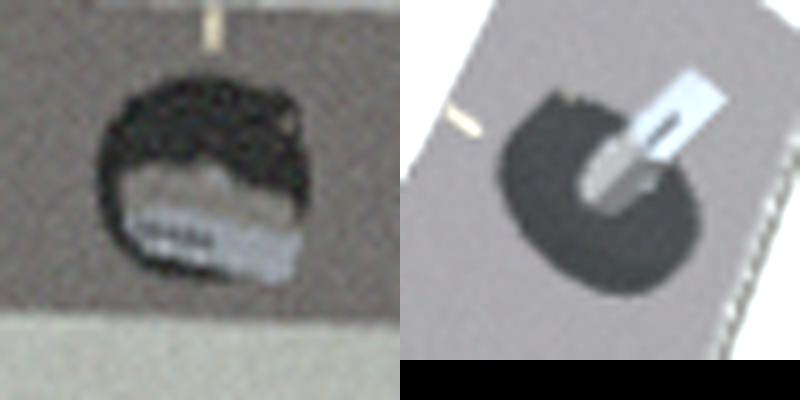

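The enlarged knob views show the black line in the left half of the bar (top crop about (135,228) to (210,240)). So the pointer faces +y and slightly up the slope, roughly +70 deg. The stud spacing measures 126 x 72 mm, which matches the given sizes, so I'm moving to the cover.

```bash
cat >> h.py <<'E'
def go(x,y,z,yaw):
    """shift, spin from the present pose to a tool-down pose with tool x at yaw (deg), either half turn"""
    o=get_obs(); M=R.from_rotvec(o["ee_rot"]).as_matrix(); d=M.T@(np.array([x,y,z])-o["position"])
    c=np.degrees(np.arctan2(M[1,0],M[0,0])); s=(c-yaw+90)%180-90
    print("t %.2f pos %s yaw %.1f j6 %.2f F %s w %.3f g %.1f -> shift %s spin %.3f"%(o["t"],np.round(o["position"],4),c,o["joint_positions"][5],np.round(o["ft_force"],1),o["width"],o["grasp_force"],np.round(d,4),np.radians(s)))
E
python3 -m handwheel '[[[0.539,-0.475,-0.04,0.29,-1],[0.539,-0.475,-0.04,0.29,-1],[0.539,-0.475,-0.04,0.29,-1],[0.539,-0.475,-0.04,0.29,-1],[0.539,-0.475,-0.04,0.29,-1]]]' 60
python3 -c "
from h import *
go(.532,.132,.15,8)"
```

```text
t: 2.02
position: [0.3658, -0.2377, 0.2565]
ee_rot: [3.134, 0.211, 0.001]
ft_force: [0.1, -0.8, 0.7]
width: 1.003
grasp_force: 0.0
t 2.02 pos [ 0.3658 -0.2377  0.2565] yaw 7.7 j6 0.59 F [ 0.1 -0.8  0.7] w 1.003 g 0.0 -> shift [ 0.2141 -0.3442  0.1064] spin -0.005
```

```bash

python3 -m handwheel '[[[0.214,-0.344,0.0,-0.005,-0.4],[0.214,-0.344,0.0,-0.005,-0.4],[0.214,-0.344,0.0,-0.005,-0.4],[0.214,-0.344,0.0,-0.005,-0.4],[0.214,-0.344,0.0,-0.005,-0.4]]]' 60 >/dev/null
python3 -c "
from h import *
go(.532,.132,.08,8)"
```

```text
t 2.65 pos [0.4939 0.0477 0.2565] yaw 8.0 j6 1.29 F [ 0.9 -0.9 -0.2] w 0.699 g 0.0 -> shift [ 0.0493 -0.0782  0.1765] spin 0.000
```

```bash

python3 -m handwheel '[[[0.049,-0.078,0.05,0,-0.4],[0.049,-0.078,0.05,0,-0.4],[0.049,-0.078,0.12,0,-0.4],[0.049,-0.078,0.176,0,-0.4],[0.049,-0.078,0.176,0,-0.4]]]' 60 >/dev/null
python3 - <<'E'
from h import *
go(.532,.132,.026,8)
f=grab_frame("side"); cv2.imwrite("pics/g0.png",cv2.resize(f["pixels"][150:360,170:450,::-1],None,fx=2.8,fy=2.8,interpolation=cv2.INTER_CUBIC))
E
```

```text
t 3.27 pos [0.5262 0.1297 0.0753] yaw 8.0 j6 1.45 F [-0.1 -0.2  0.8] w 0.703 g 0.0 -> shift [ 0.0066 -0.0014  0.0492] spin 0.000
```

View pics/g0.png

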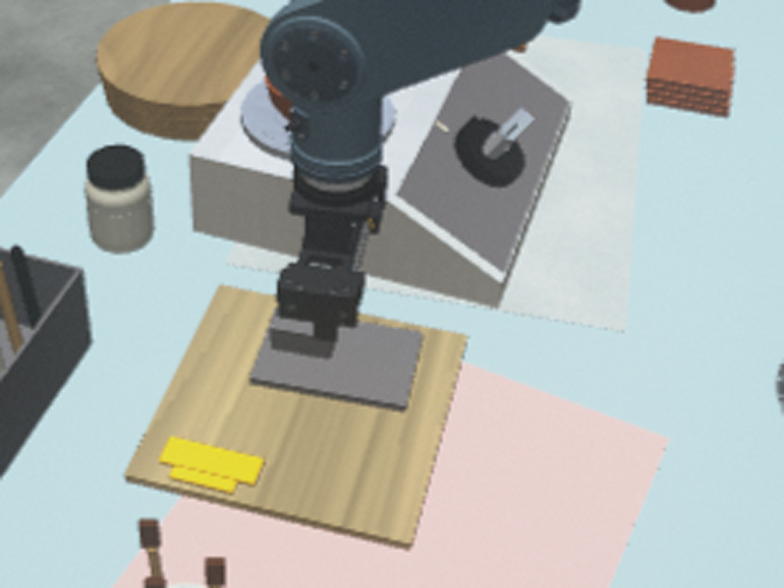

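The fingers straddle the bar near its inner end (about (325,340) in this crop), well clear of the scraper at (212,460). I'll descend and grip.

```bash

python3 -m handwheel '[[[0.006,-0.002,0.048,0,-0.4],[0.006,-0.002,0.048,0,-0.4],[0.006,-0.002,0.048,0,1],[0.006,-0.002,0.048,0,1],[0.006,-0.002,0.048,0,1]]]' 50 
python3 -m handwheel '[[[0,0,0,0,1],[0,0,0,0,1],[0,0,-0.02,0,1],[0,0,-0.06,0,1],[0,0,-0.06,0,1]]]' 50
```

```text
t: 3.95
position: [0.5376, 0.1325, 0.0339]
ee_rot: [3.134, 0.219, 0.005]
ft_force: [0.3, 0.4, 0.3]
width: 0.384
grasp_force: 0.0
t: 4.58
position: [0.5387, 0.1326, 0.0946]
ee_rot: [3.134, 0.22, 0.009]
ft_force: [-0.2, -0.6, -2.1]
width: 0.221
grasp_force: 49.7
```

```bash

python3 -m handwheel '[[[0,0,-0.06,0,1],[0,0,-0.12,0,1],[0,0,-0.175,0,1],[0,0,-0.175,0,1],[0,0,-0.175,0,1]]]' 50 
python3 - <<'E'
from h import *
f=grab_frame("side"); P=cloud(f); o=get_obs(); M=R.from_rotvec(o["ee_rot"]).as_matrix()
print(o["position"])
for r in regions_of(f,"cover")[:2]:
    m=r["pixels"]&(f["depth"]>0); q=(P[m]-o["position"])@M; print(r["confidence"],m.sum(),r["at"],np.percentile(q,[2,10,50,90,98],axis=0).round(4))
save(f,"s1")
go(.629,-.2815,.27,-1.3)
E
```

```text
t: 5.2
position: [0.5355, 0.1325, 0.2648]
ee_rot: [-3.134, -0.219, 0.005]
ft_force: [-0.0, 0.8, -2.6]
width: 0.223
grasp_force: 49.7
[0.53505732 0.1324466  0.26403433]
0.57 1537 [297.5, 211.8] [[-0.0896 -0.0514 -0.0051]
 [-0.0797 -0.0485  0.008 ]
 [-0.0294 -0.0161  0.0103]
 [ 0.0413  0.0352  0.0153]
 [ 0.057   0.1471  0.173 ]]
0.43 7079 [326.7, 207.6] [[-0.1932  0.1181  0.1274]
 [-0.1619  0.13    0.1525]
 [-0.0685  0.2233  0.1846]
 [ 0.1311  0.4346  0.2342]
 [ 0.1626  0.4746  0.2518]]
t 5.30 pos [0.535  0.1324 0.2639] yaw 8.0 j6 1.46 F [-0.3  0.1 -3.4] w 0.219 g 49.7 -> shift [ 0.0354  0.423  -0.0065] spin 0.162
```

View pics/s1.png

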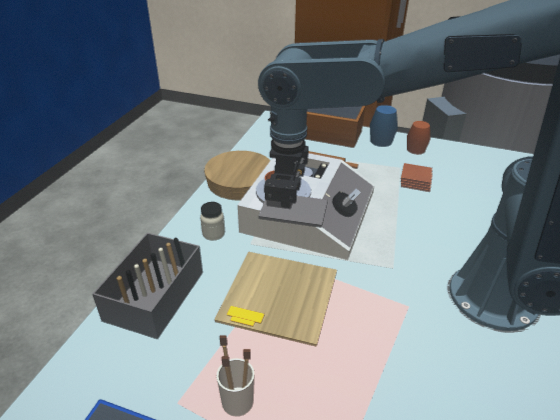

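The cover is held level over its edge at about (295,212), and the scraper stayed put at (245,316). I'll carry it over to the well.

```bash

python3 -m handwheel '[[[0.038,0.423,-0.006,0.162,1],[0.038,0.423,-0.006,0.162,1],[0.038,0.423,-0.006,0.162,1],[0.038,0.423,-0.006,0.162,1],[0.038,0.423,-0.006,0.162,1]]]' 50 >/dev/null
python3 -c "
from h import *
go(.6317,-.2816,.265,-1.3)"
```

```text
t 5.92 pos [ 0.6069 -0.1734  0.2687] yaw -1.3 j6 1.13 F [ 0.5  0.2 -2.7] w 0.218 g 49.7 -> shift [0.0273 0.1077 0.0034] spin 0.000
```

```bash

python3 -m handwheel '[[[0.027,0.108,0.0,0,1],[0.027,0.108,0.0,0,1],[0.027,0.108,0.04,0,1],[0.027,0.108,0.1,0,1],[0.027,0.108,0.1,0,1]]]' 50 >/dev/null
python3 - <<'E'
from h import *
o=get_obs(); M=R.from_rotvec(o["ee_rot"]).as_matrix()
for n in("side","top"):
    f=grab_frame(n); P=cloud(f)
    q=(P-o["position"])@M
    m=(f["depth"]>0)&(abs(q[...,2]-.009)<.009)&(abs(q[...,0]+.017)<.1)&(abs(q[...,1])<.065)&~((abs(q[...,1])<.02)&(q[...,0]>-.02))
    r=q[m]; A=np.c_[r[:,:2],np.ones(len(r))]; c,*_=np.linalg.lstsq(A,r[:,2],rcond=None)
    print(n,m.sum(),"plane",c.round(4)); print(np.percentile(r,[1,5,50,95,99],axis=0).round(4),cv2.minAreaRect(r[:,:2].astype(np.float32)))
    cv2.imwrite(f"pics/w_{n}.png",cv2.resize(f["pixels"][130:270,240:440,::-1],None,fx=3.8,fy=3.8,interpolation=cv2.INTER_CUBIC))
go(.6317,-.2816,.13,-1.3)
E
```

```text
side 594 plane [-0.0036 -0.0162  0.0112]
[[-0.0921 -0.0551  0.0071]
 [-0.0892 -0.0514  0.0082]
 [-0.0415 -0.024   0.0113]
 [ 0.0423  0.0415  0.016 ]
 [ 0.0551  0.0482  0.0174]] ((-0.0179704912006855, -0.002587307244539261), (0.11299822479486465, 0.1509474515914917), 89.10108184814453)
top 304 plane [-0.003  -0.0011  0.0058]
[[-0.0757 -0.0429  0.0002]
 [-0.0665 -0.0387  0.001 ]
 [-0.035   0.0182  0.0055]
 [ 0.0512  0.0476  0.0116]
 [ 0.0553  0.0505  0.0141]] ((-0.014266399666666985, -0.002340279519557953), (0.06778889149427414, 0.16430753469467163), 47.30281448364258)
t 6.65 pos [ 0.6318 -0.28    0.1708] yaw -1.3 j6 1.00 F [ 0.5 -0.5 -1.2] w 0.224 g 49.7 -> shift [0.     0.0017 0.0408] spin 0.001
```

View pics/w_top.png

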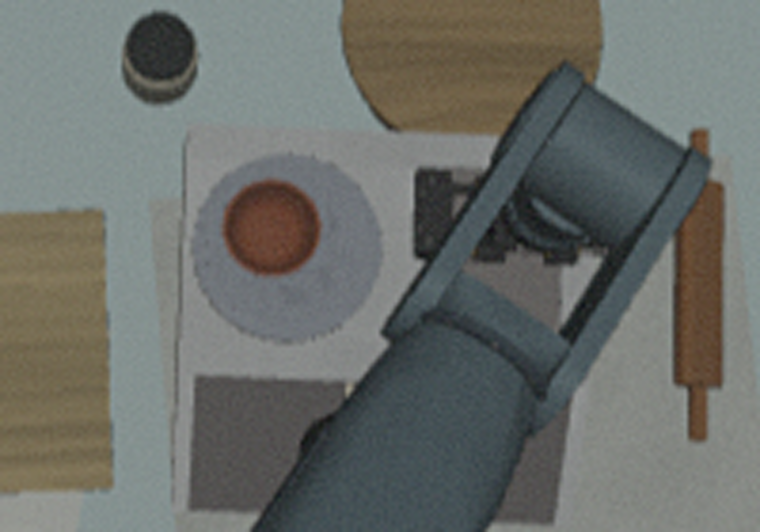

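The top view is mostly blocked by the arm, but the plate's lower edge shows at about (515,370) in line with the well. The plane fits say the cover hangs level and is centred about 17.5 mm behind the TCP. I'll lower it gently.

```bash

python3 -m handwheel '[[[0.0005,0.0015,0.03,0.001,1],[0.0005,0.0015,0.037,0.001,1],[0.0005,0.0015,0.037,0.001,1],[0.0005,0.0015,0.037,0.001,1]]]' 50
python3 -m handwheel '[[[0,0,0.003,0,1],[0,0,0.003,0,1]]]' 50
python3 -m handwheel '[[[0,0,0.002,0,1],[0,0,0.002,0,1]]]' 50
```

```text
t: 7.15
position: [0.6336, -0.2823, 0.1367]
ee_rot: [3.14, -0.036, 0.004]
ft_force: [0.7, -0.1, -1.9]
width: 0.22
grasp_force: 49.7
t: 7.4
position: [0.6326, -0.2818, 0.1317]
ee_rot: [3.141, -0.036, 0.0]
ft_force: [0.1, -0.1, -1.4]
width: 0.221
grasp_force: 49.7
t: 7.65
position: [0.6324, -0.2817, 0.1292]
ee_rot: [-3.141, 0.037, 0.001]
ft_force: [0.6, -0.1, -1.7]
width: 0.224
grasp_force: 49.7
```

```bash
for i in 1; do :; done
python3 -m handwheel '[[[0,0,0.0015,0,1],[0,0,0.0015,0,1]]]' 50|sed -n '2p;4p'
python3 -m handwheel '[[[0,0,0.001,0,1],[0,0,0.001,0,1]]]' 50|sed -n '2p;4p'
python3 -m handwheel '[[[0,0,0.001,0,1],[0,0,0.001,0,1]]]' 50|sed -n '2p;4p'
python3 - <<'E'
from h import *
f=grab_frame("side"); cv2.imwrite("pics/w2.png",cv2.resize(f["pixels"][140:240,250:380,::-1],None,fx=6,fy=6,interpolation=cv2.INTER_CUBIC))
E
```

```text
position: [0.6325, -0.2818, 0.1278]
ft_force: [0.6, 0.3, -1.0]
position: [0.6325, -0.2818, 0.1269]
ft_force: [-0.7, -0.6, -1.8]
position: [0.6327, -0.2819, 0.1267]
ft_force: [-2.8, 1.3, 2.8]
```

View pics/w2.png

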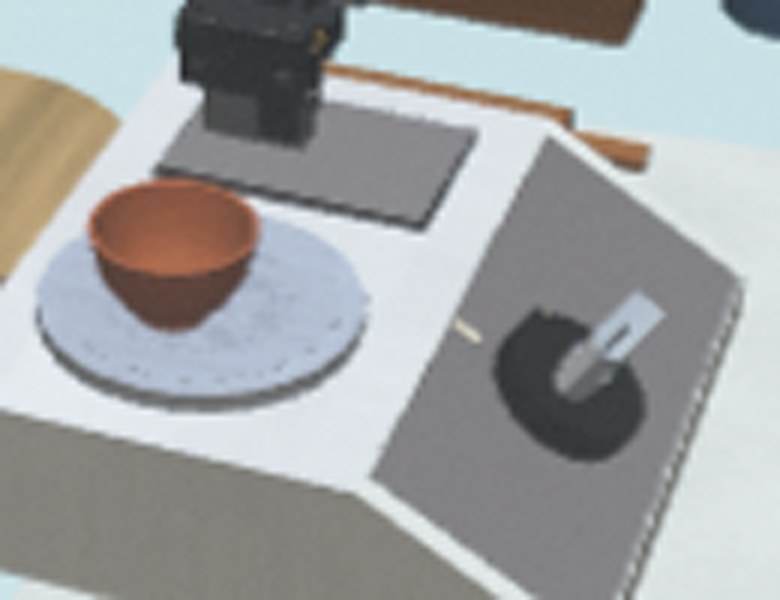

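The cover appears seated in the opening: plate corners at (160,170), (425,225) and (475,130), dark gap along the near edge. The sideways force hints at a light edge contact, so I'll raise it, shift 1.5 mm and lower again.

```bash

python3 -m handwheel '[[[0,0,-0.003,0,1],[-0.0015,-0.0005,-0.003,0,1],[-0.0015,-0.0005,-0.002,0,1],[-0.0015,-0.0005,-0.002,0,1]]]' 50|sed -n '2p;4p'
python3 -m handwheel '[[[0,0,0.001,0,1],[0,0,0.001,0,1],[0,0,0.001,0,1]]]' 50|sed -n '2p;4p'
python3 -m handwheel '[[[0,0,0.001,0,1],[0,0,0.001,0,1],[0,0,0.001,0,1]]]' 50|sed -n '2p;4p'
```

```text
position: [0.6314, -0.2813, 0.128]
ft_force: [2.2, -0.6, -1.3]
position: [0.6314, -0.2813, 0.1272]
ft_force: [3.8, -0.1, -1.8]
position: [0.6314, -0.2814, 0.1266]
ft_force: [0.8, 0.3, 4.2]
```

```bash

python3 -m handwheel '[[[0,0,0,0,-0.4],[0,0,0,0,-0.4],[0,0,-0.02,0,-0.4],[0,0,-0.08,0,-0.4],[0,0,-0.1,0,-0.4]]]' 50|sed -n '2p;4p;5p'
python3 - <<'E'
from h import *
f=grab_frame("side"); P=cloud(f); S=np.array([.6147,-.2812,0]); y=np.radians(-1.28); Z=np.array([[np.cos(y),-np.sin(y),0],[np.sin(y),np.cos(y),0],[0,0,1]])
q=(P-S)@Z; d=f["depth"]>0
def fit(m,n):
    r=q[m]; c,*_=np.linalg.lstsq(np.c_[r[:,:2],np.ones(len(r))],r[:,2],rcond=None); print(n,m.sum(),c.round(4))
pl=d&(q[...,0]>-.065)&(q[...,0]<-.01)&(abs(q[...,1])<.04); fit(pl,"plate")
pl2=d&(q[...,0]>-.0)&(q[...,0]<.07)&(q[...,1]>.02)&(q[...,1]<.045); fit(pl2,"plate right part")
dk=d&(q[...,0]>-.105)&(q[...,0]<-.09)&(abs(q[...,1])<.05)|d&(abs(q[...,0])<.07)&(q[...,1]>.062)&(q[...,1]<.075); fit(dk,"deck")
cv2.imwrite("pics/w3.png",cv2.resize(f["pixels"][140:240,250:380,::-1],None,fx=6,fy=6,interpolation=cv2.INTER_CUBIC))
E
```

```text
position: [0.633, -0.2826, 0.2323]
ft_force: [0.2, -0.0, 0.4]
width: 0.701
plate 651 [ 3.0692 -1.8622  0.45  ]
plate right part 995 [ 0.3354 -0.1026  0.3811]
deck 464 [ 4.0662 -1.1579  0.4996]
```

View pics/w3.png

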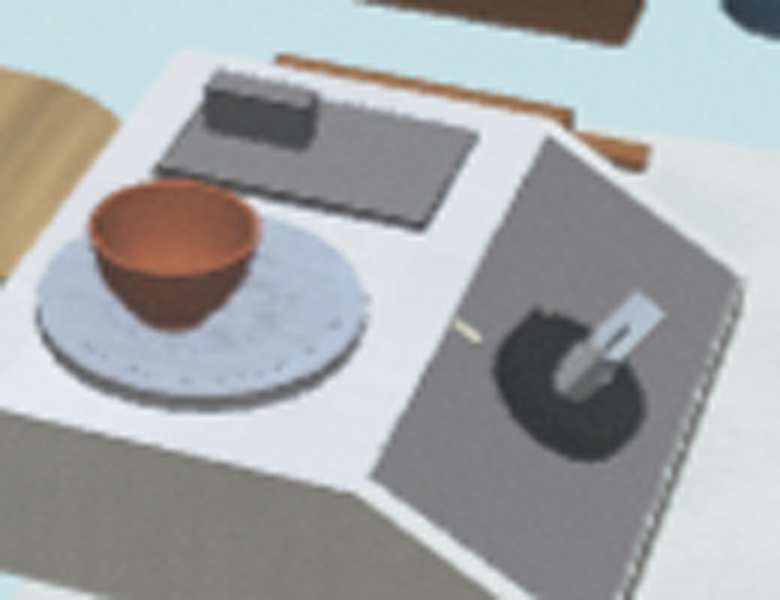

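The cover lies in the well with bar and corners as before, and looks even all round. The fit picked up arm points, so I'll redo it with a height filter.

```bash
cat > lev.py <<'E'
from h import *
f=grab_frame("side"); P=cloud(f); S=np.array([.6147,-.2812,0]); y=np.radians(-1.28); Z=np.array([[np.cos(y),-np.sin(y),0],[np.sin(y),np.cos(y),0],[0,0,1]])
q=(P-S)@Z; d=(q[...,2]>.09)&(q[...,2]<.135)
X,Y=q[...,0],q[...,1]
def med(m,n): print(n,m.sum(),np.median(q[m][:,2]).round(4))
med(d&(X>-.065)&(X<-.045)&(abs(Y)<.04),"plate -x"); med(d&(X>-.04)&(X<-.01)&(abs(Y)<.04),"plate mid")
med(d&(X>.02)&(X<.065)&(Y>.02)&(Y<.045),"plate +x"); med(d&(X>-.105)&(X<-.087)&(abs(Y)<.05),"deck -x"); med(d&(abs(X)<.07)&(Y>.06)&(Y<.075),"deck +y"); med(d&(X>.09)&(X<.11)&(abs(Y)<.04),"deck +x")
c=d&(abs(X)<.085)&(abs(Y)<.06)&(f["pixels"].max(2)<150); r=q[c]
print("cover rect in seat frame",cv2.minAreaRect(r[:,:2].astype(np.float32)),r.mean(0))
E
python3 lev.py; python3 -c "
from h import *
go(.5525,-.2798,.15,-1.3)"
```

```text
plate -x 79 0.1157
plate mid 119 0.1156
plate +x 59 0.1161
deck -x 89 0.11
deck +y 58 0.1105
deck +x 71 0.11
cover rect in seat frame ((0.0028548166155815125, 0.004733134061098099), (0.15816731750965118, 0.10559754073619843), 0.4142105281352997) [-0.00578747  0.0136593   0.11638796]
t 10.43 pos [ 0.6327 -0.2824  0.2308] yaw -1.3 j6 1.00 F [ 0.6 -0.2  0.6] w 0.699 g 0.0 -> shift [-0.0808 -0.0011  0.0803] spin -0.000
```

The plate is 5.7 mm proud and level, so it's resting on the studs. Now I'll close the fingers and press the bare end.

```bash

python3 -m handwheel '[[[-0.05,-0.001,0,0,1],[-0.077,-0.001,0.0,0,1],[-0.077,-0.001,0.06,0,1],[-0.077,-0.001,0.105,0,1],[-0.077,-0.001,0.11,0,1]]]' 50
python3 -m handwheel '[[[0,0,0.004,0,1],[0,0,0.006,0,1],[0,0,0.006,0,1]]]' 50|sed -n '2p;4p'
```

```text
t: 11.05
position: [0.5518, -0.2772, 0.1119]
ee_rot: [-3.138, 0.037, 0.009]
ft_force: [0.7, -0.3, -0.0]
width: 0.157
grasp_force: 0.0
position: [0.5545, -0.2787, 0.1113]
ft_force: [-2.1, 0.3, 3.2]
```

```bash

python3 -m handwheel '[[[0,0,0.002,0,1],[0,0,0.002,0,1]]]' 50|sed -n '2p;4p;5p'
python3 -m handwheel '[[[0,0,0.002,0,1],[0,0,0.002,0,1]]]' 50|sed -n '2p;4p;5p'
```

```text
position: [0.5547, -0.2787, 0.1107]
ft_force: [-6.5, 3.9, 14.2]
width: 0.004
position: [0.5549, -0.2787, 0.1104]
ft_force: [-9.4, 7.2, 23.3]
width: 0.009
```

```bash

python3 -m handwheel '[[[0,0,-0.06,0,1],[0,0,-0.06,0,1],[0.056,0,-0.06,0,1],[0.112,0,-0.06,0,1],[0.112,0,-0.06,0,1]]]' 50|sed -n '2p;4p'
python3 -c "
from h import *
go(.668,-.2824,.15,-1.3)"
```

```text
position: [0.6685, -0.2802, 0.1637]
ft_force: [-1.0, 0.6, 0.4]
t 12.55 pos [ 0.6685 -0.2802  0.1637] yaw -1.2 j6 1.03 F [-1.   0.6  0.4] w 0.004 g 0.0 -> shift [-0.0005  0.0022  0.0137] spin 0.002
```

```bash

python3 -m handwheel '[[[0,0.0015,0.016,0,1],[0,0.0015,0.02,0,1],[0,0.0015,0.023,0,1],[0,0.0015,0.025,0,1],[0,0.0015,0.025,0,1]]]' 50|sed -n '2p;4p'
python3 -m handwheel '[[[0,0,0.002,0,1],[0,0,0.002,0,1]]]' 50|sed -n '2p;4p;5p'
python3 -m handwheel '[[[0,0,0.002,0,1],[0,0,0.002,0,1]]]' 50|sed -n '2p;4p;5p'
```

```text
position: [0.666, -0.2828, 0.1414]
ft_force: [-0.2, 0.1, -0.1]
position: [0.6664, -0.2829, 0.1405]
ft_force: [-1.7, 1.2, 4.8]
width: 0.007
position: [0.6664, -0.2829, 0.1404]
ft_force: [-6.8, 3.0, 14.7]
width: 0.005
```

```bash

python3 -m handwheel '[[[0,0,0.003,0,1],[0,0,0.003,0,1],[0,0,-0.05,0,1],[0,0,-0.09,0,1],[0,0,-0.09,0,1]]]' 50|sed -n '2p;4p'
python3 lev.py
python3 - <<'E'
from h import *
# mark & dial from the first top/side clouds, wheel frame yaw -1.28
y=np.radians(-1.28); W=R.from_euler('z',y).as_matrix(); n=W@[-.5,0,3**.5/2]; up=W@[3**.5/2,0,.5]
for nm in("top","side"):
    d=np.load(nm+"0.npz"); P=d["P"]; px=d["px"].astype(int)
    b=(P[...,0]>.38)&(P[...,0]<.52)&(P[...,1]<-.06)&(P[...,1]>-.25)&(P[...,2]>.03)&(P[...,2]<.15)
    L=W@np.array([0,1,0]); h=P@n
    pan=b&((P[...,1]>-.09)|(P[...,1]<-.22))&(P[...,0]<.5)&(P[...,0]>.42); h0=np.median(h[pan])
    dial=b&(px.max(2)<75); bar=b&(h-h0>.05)
    mk=b&(px[...,0]-px[...,2]>20)&(px.max(2)>130)
    for q,t in((dial,"dial"),(bar,"bar"),(mk,"mark")):
        A=np.c_[P[q]@up,P[q]@L,h[q]-h0]; print(nm,t,q.sum(),A.mean(0).round(4),np.percentile(A,[2,98],axis=0).round(4).tolist(),P[q].mean(0).round(4),cv2.minAreaRect(A[:,:2].astype(np.float32)) if q.sum()>2 else "")
    print("h0",h0)
E
```

```text
position: [0.6682, -0.2839, 0.2326]
ft_force: [0.1, 0.6, -0.2]
plate -x 82 0.1099
plate mid 119 0.1099
plate +x 55 0.1097
deck -x 97 0.1096
deck +y 61 0.1101
deck +x 69 0.1099
cover rect in seat frame ((0.004888594150543213, -0.002147592604160309), (0.15707305073738098, 0.10882091522216797), 2.8024497032165527) [-0.0019007   0.00692858  0.11192706]
top dial 332 [ 0.4419 -0.141   0.0167] [[0.3883, -0.1906, -0.0042], [0.4692, -0.1034, 0.0309]] [ 0.45   -0.1511  0.0987] ((0.42999956011772156, -0.14472219347953796), (0.18670301139354706, 0.12802967429161072), 88.5161361694336)
top bar 127 [ 0.4289 -0.1436  0.0596] [[0.4139, -0.1723, 0.0512], [0.4407, -0.1148, 0.0684]] [ 0.4173 -0.153   0.1294] ((0.4274064600467682, -0.14224952459335327), (0.06408137083053589, 0.02486545965075493), 76.72169494628906)<stdin>:12: RuntimeWarning: Mean of empty slice.
  ret = um.true_divide(
Traceback (most recent call last):
IndexError: index -1 is out of bounds for axis 0 with size 0
```

The cover is flush (plate 0.1099/0.1097 m against deck 0.1099 m). The knob axis at 50 mm out is near (0.422, -0.153, 0.121) and the bar angle is about +77 deg. The plan is to push the pointer end up the slope with closed fingers, then close the fingers across the wheel's y to square it.

```bash

python3 -m handwheel '[[[-0.287,-0.153,0,0,1],[-0.287,-0.153,0,0,1],[-0.287,-0.153,0,0,1],[-0.287,-0.153,0,0,1],[-0.287,-0.153,0,0,1]]]' 10|sed -n '2p;4p'
python3 -c "
from h import *
go(.385,-.125,.16,-1.3)"
```

```text
position: [0.3912, -0.1276, 0.2249]
ft_force: [0.0, -0.7, 0.6]
t 14.97 pos [ 0.3912 -0.1276  0.2249] yaw -1.3 j6 0.99 F [ 0.  -0.7  0.6] w 0.003 g 0.0 -> shift [-0.0061 -0.0023  0.0649] spin -0.000
```

```bash

python3 -m handwheel '[[[-0.008,-0.003,0.03,0,1],[-0.008,-0.003,0.06,0,1],[-0.008,-0.003,0.085,0,1],[-0.008,-0.003,0.085,0,1]]]' 10|sed -n '2p;4p'
python3 - <<'E'
from h import *
go(.428,-.125,.114,-1.3)
f=grab_frame("side"); cv2.imwrite("pics/k1.png",cv2.resize(f["pixels"][150:240,300:400,::-1],None,fx=6,fy=6,interpolation=cv2.INTER_CUBIC))
E
```

```text
position: [0.3835, -0.1244, 0.1392]
ft_force: [0.3, 0.1, 0.0]
t 15.47 pos [ 0.3835 -0.1244  0.1392] yaw -1.3 j6 0.98 F [0.3 0.1 0. ] w 0.001 g 0.0 -> shift [ 0.0446 -0.0004  0.0249] spin -0.001
```

View pics/k1.png

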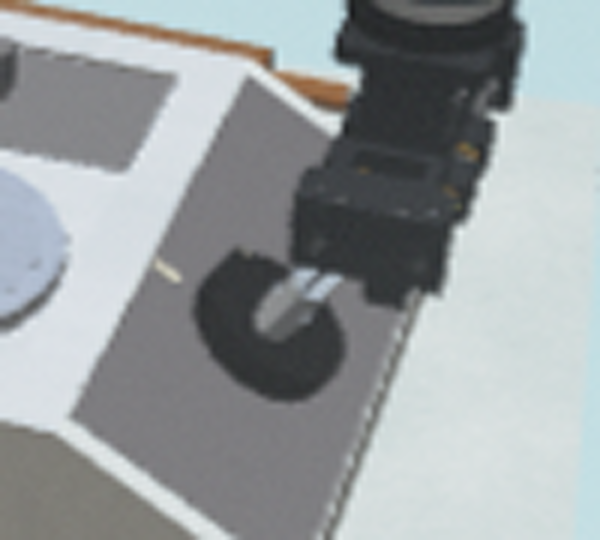

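The closed fingers (tip near (390,300)) are down-slope of the bar's near, pointer end at (270,320). I'll lower them and push up the slope.

```bash

python3 -m handwheel '[[[0,0,0.022,0,1],[0,0,0.022,0,1],[0.01,0,0.022,0,1],[0.018,0,0.022,0,1]]]' 10|sed -n '2p;4p'
python3 -m handwheel '[[[0.006,0,0,0,1],[0.012,0,0,0,1],[0.018,0,0,0,1],[0.023,0,0,0,1],[0.023,0,0,0,1]]]' 10|sed -n '2p;4p'
python3 - <<'E'
from h import *
go(.428,-.125,.114,-1.3)
f=grab_frame("side"); cv2.imwrite("pics/k2.png",cv2.resize(f["pixels"][150:240,300:400,::-1],None,fx=6,fy=6,interpolation=cv2.INTER_CUBIC))
E
```

```text
position: [0.4043, -0.1267, 0.1209]
ft_force: [-15.1, 1.5, 12.9]
position: [0.4277, -0.1269, 0.1203]
ft_force: [1.2, 2.5, 0.4]
t 16.65 pos [ 0.4277 -0.1269  0.1203] yaw -1.3 j6 1.04 F [1.2 2.5 0.4] w 0.005 g 1.3 -> shift [ 0.0002 -0.0019  0.0063] spin -0.000
```

View pics/k2.png

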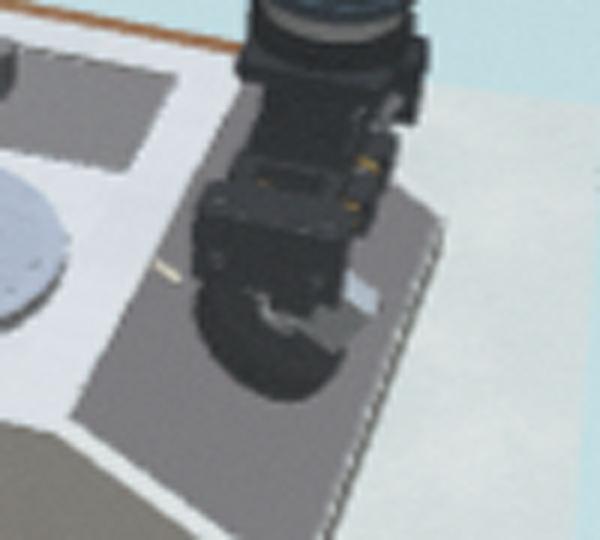

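The bar has turned a lot: its tail now points down-slope at about (360,300). I'll raise, open over the axis, and measure the angle from depth.

```bash

python3 -m handwheel '[[[-0.003,-0.004,0,0,1],[-0.003,-0.004,-0.04,0,-1],[-0.004,-0.004,-0.1,0,-1],[-0.004,0.026,-0.13,0,-1],[-0.004,0.026,-0.13,0,-1]]]' 10|sed -n '2p;4p'
cat > bar.py <<'E'
from h import *
y=np.radians(-1.28); W=R.from_euler('z',y).as_matrix(); n=W@[-.5,0,3**.5/2]; up=W@[3**.5/2,0,.5]; L=W@np.array([0,1.,0])
A0=np.array([.4471,-.1537,.0778])
for nm in("side","top"):
    P=cloud(grab_frame(nm)); q=np.stack([(P-A0)@up,(P-A0)@L,(P-A0)@n],-1)
    m=(abs(q[...,2]-.060)<.009)&(np.hypot(q[...,0],q[...,1])<.042)
    r=q[m]
    if m.sum()>20: print(nm,m.sum(),r.mean(0).round(4),cv2.minAreaRect(r[:,:2].astype(np.float32)),"PCA deg",np.degrees(np.arctan2(*np.linalg.svd(r[:,:2]-r[:,:2].mean(0))[2][0][::-1])).round(1))
E
python3 bar.py; python3 -c "
from h import *
go(.4226,-.1535,.107,-1.3)"
```

```text
position: [0.4236, -0.1551, 0.253]
ft_force: [-0.2, -0.4, -0.5]
side 127 [0.0006 0.0049 0.0569] ((0.0010864194482564926, 0.0031193289905786514), (0.02519814297556877, 0.06450821459293365), 84.88370513916016) PCA deg 178.0
t 17.43 pos [ 0.4218 -0.1526  0.2493] yaw -1.4 j6 0.98 F [-0.4  0.6  0.5] w 0.525 g 0.0 -> shift [0.0009 0.0009 0.1423] spin -0.002
```

```bash

python3 -m handwheel '[[[0,0,0.05,0,-1],[0,0,0.1,0,-1],[0,0,0.12,0,-1],[0,0,0.135,0,-1],[0,0,0.135,0,-1]]]' 10|sed -n '2p;4p;5p'
python3 -m handwheel '[[[0,0,0,0,1],[0,0,0,0,1],[0,0,0,0,1],[0,0,0,0,1],[0,0,0,0,1]]]' 10|sed -n '2p;4p;5p;6p'
```

```text
position: [0.4212, -0.1518, 0.1135]
ft_force: [-0.6, 0.4, -0.3]
width: 1.0
position: [0.4223, -0.153, 0.1151]
ft_force: [-0.5, -0.3, -0.2]
width: 0.459
grasp_force: 0.0
```

```bash

python3 -m handwheel '[[[0,0,0,0,1],[0,0,0,0,1],[0,0,0,0,1],[0,0,0,0,1],[0,0,0,0,1]]]' 10|sed -n '2p;4p;5p;6p'
python3 -m handwheel '[[[0,0,0,0,-0.6],[0,0,0,0,-0.6],[0,0,0,0,-0.6],[0,0,0,0,-0.6],[0,0,-0.04,0,-0.6]]]' 10|sed -n '2p;4p;5p;6p'
```

```text
position: [0.4222, -0.1519, 0.1149]
ft_force: [0.6, 4.9, 2.9]
width: 0.224
grasp_force: 10.0
position: [0.4202, -0.1516, 0.1528]
ft_force: [0.6, -0.6, 0.6]
width: 0.768
grasp_force: 0.0
```

The fingers closed to 19.7 mm, which is the bar's width, so it's squared. I'll withdraw and check.

```bash

python3 -m handwheel '[[[0,0,-0.06,0,-0.6],[0,0,-0.1,0,-0.6],[-0.05,0.06,-0.1,0,-0.6],[-0.08,0.12,-0.1,0,-0.6],[-0.08,0.18,-0.1,0,-0.6]]]' 10|sed -n '2p;4p'
python3 -m handwheel '[[[0,0.06,0,0,-0.6],[0,0.12,0,0,-0.6],[0,0.15,0,0,-0.6],[0,0.15,0,0,-0.6],[0,0.15,0,0,-0.6]]]' 10|sed -n '2p;4p'
python3 bar.py; python3 lev.py; python3 - <<'E'
from h import *
f=grab_frame("top"); a=cv2.resize(f["pixels"][230:275,308:353,::-1],(400,400),interpolation=cv2.INTER_CUBIC)
s=grab_frame("side"); b=cv2.resize(s["pixels"][140:240,280:380,::-1],(400,400),interpolation=cv2.INTER_CUBIC)
cv2.imwrite("pics/end.png",cv2.convertScaleAbs(np.hstack([a,b]),alpha=1.3))
E
```

```text
position: [0.3392, -0.3168, 0.2556]
ft_force: [0.8, 0.1, 1.1]
position: [0.3369, -0.4646, 0.2546]
ft_force: [0.0, -0.0, -1.0]
side 122 [0.0005 0.0045 0.0569] ((0.0015249475836753845, 0.0030476972460746765), (0.064463309943676, 0.024569587782025337), 2.0118916034698486) PCA deg 178.8
top 109 [-0.0012  0.0017  0.0606] ((-0.0006063580513000488, 0.0014634579420089722), (0.06410400569438934, 0.020307742059230804), 1.3676003217697144) PCA deg -179.3
plate -x 83 0.1098
plate mid 118 0.1102
plate +x 58 0.1097
deck -x 94 0.1097
deck +y 57 0.1098
deck +x 77 0.1098
cover rect in seat frame ((0.004399903118610382, -0.0010587647557258606), (0.15406423807144165, 0.11256590485572815), 0.13181225955486298) [-0.00182282  0.00756041  0.11194764]
```

View pics/end.png

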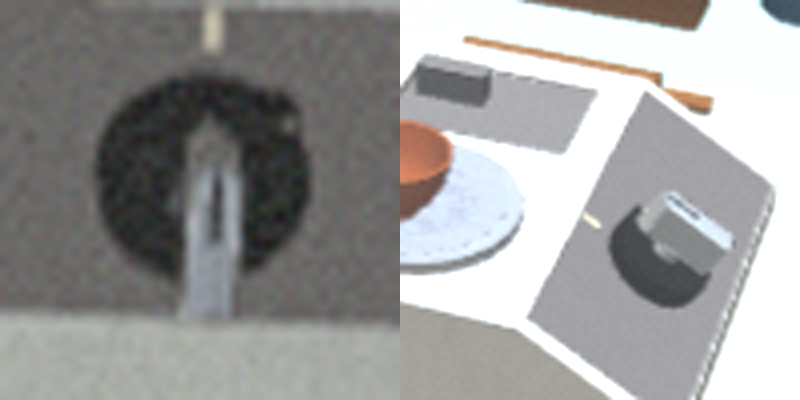

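The tapered, black-lined end (about (212,150)) points up at the mark at (212,30), and the dial's nose is still at (288,105), as at the start. The cover is flush. Handing in.

```bash
python3 -c "
from plant import *
print(hand_in())"
```

```text
the job is handed in; nothing more can be done
None
```

I handed the job in: the cover was first set on the studs, then pressed flush and level; the knob's pointer is within about 2° of the mark; the outer dial and other things look undisturbed; the verdict wasn't shown.

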